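# Clear the kitchen worktop: pens, spice jars and a bottle stopper

## Task

Tidy the worktop: lay both blue pens flat in the shallow pale wooden tray, stand both glass spice jars upright in the small dark wooden tray, and put the cork bottle stopper in the white bowl. The jars are glass: set them down, do not drop them. Leave the wooden pepper mill and the blue egg cup standing where they are.

Things in the scene. Friction and masses are not known exactly. Their poses are not given: they have to be found in the camera images.
- pen_1: A felt-tip pen lying flat: eight-sided straight barrel 14 mm across the flats, blue with a grey cap, 140 mm long (plus 6 mm metal tip). Origin at the middle of its length, on its axis (7 mm above what it lies on); x runs along the pen towards the grey cap. It does not roll by itself. About 30 g. It starts within 0.35 rad of world x.
- pen_2: The other pen, just like the first: felt-tip pen lying flat: eight-sided straight barrel 14 mm across the flats, blue with a grey cap, 140 mm long (plus 6 mm metal tip). Origin at the middle of its length, on its axis (7 mm above what it lies on); x runs along the pen towards the grey cap. It does not roll by itself. About 30 g. It starts within 0.35 rad of world x.
- tall_jar: Tall round glass spice jar with reddish brown spice, a white paper label and a white cap, standing upright: 44 mm in diameter from top to bottom, 95 mm high. Origin at the centre of its underside, z up. About 120 g.
- squat_jar: Squat round glass spice jar with green herbs and a flat steel lid, standing upright: 50 mm in diameter from top to bottom, 60 mm high. Origin at the centre of its underside, z up. About 120 g.
- stopper: Bottle stopper standing upside down on its dark wooden head: head 34 mm in diameter and 14 mm high at the bottom, then a round cork shank 22 mm in diameter and 30 mm high pointing up; 44 mm in all. Origin on its axis at half its height (22 mm above what it stands on), z along the shank. About 30 g.
- pen_tray: Shallow pale wooden tray for the pens, fixed to the worktop: 140 mm (its x) by 190 mm (its y) outside, 18 mm high, walls and floor 5 mm thick, so 130 by 180 mm inside and 13 mm deep. Origin at the centre of its underside. Its yaw is within 0.2 rad of the world axes.
- spice_tray: Smaller dark wooden tray for the spice jars, fixed to the worktop: 96 mm (its x) by 160 mm (its y) outside, 25 mm high, walls and floor 5 mm thick, so 86 by 150 mm inside and 20 mm deep; the two jars stand side by side along its y. Origin at the centre of its underside. Its yaw is within 0.2 rad of the world axes.
- bowl: Round white ceramic bowl for the stopper, fixed to the worktop: 130 mm across the rim, 50 mm high, wall 4 mm, sloping inside. Origin at the centre of its underside.
- pepper_mill: Turned wooden pepper mill, a bystander standing loose among the things: 52 mm in diameter at most, 130 mm high. Origin at the centre of its underside, z up.
- egg_cup: Small blue ceramic egg cup, a bystander standing loose among the things: 48 mm in diameter at the rim, 60 mm high. Origin at the centre of its underside, z up.
Not all that is in view belongs to the job. Leave any turquoise look-alike of the spice_tray alone.

How it is judged:
By the outcome, as a careful person would: the job done as asked, in the order asked, and still so for the second after the job is handed in, with the robot touching nothing.
It also fails if it takes over 144 s, if anything falls off the work surface, if the arm or the gripper's body presses on something with over 40 N, if the wrist force passes 120 N, or if a joint passes its speed limit or range.

## Robot

A 6-joint arm with a two-finger parallel gripper is mounted at the origin on the work surface. World frame = base frame: x ahead of the robot, y to its left, z up, the work surface at z = 0. Lengths are in mm, angles in rad, forces in N, time in s.
With the tool pointing down it reaches from about 275 to 1000 mm from the base axis. Payload 8.4 kg.
Tool frame: the origin (TCP) lies at the very end of the fingers, on their centre line; the grasp point (between the pads) lies 19 mm behind it; z points along the fingers, y is the line along which they close (so a half turn about z gives the same grasp; the last joint's range is limited). The gripper opens to 85 mm and grips with 20 to 120 N. Pads are 22 mm wide; open, the fingers measure 114 mm over their backs; the gripper's body (76 mm by 85 mm) begins 54 mm behind the grasp point. The pads swing forward as they close: fully open they stand 13 mm farther back than shut.
Start: joints at [-1.304, 0.353, 1.633, -0, 1.155, -0.002], TCP at [165.983, -602.559, 231.281] pointing down, gripper open.
Joint ranges: [-2.63, 2.63], [-0.92, 2.1], [0.06, 2.66], [-1.3, 4.44], [0, 2.69], [-3.02, 3.02]. Speed limits (rad/s): [2.22, 2.22, 2.79, 3.14, 3.14, 3.14].

## Interface

Orientations are given as [roll, pitch, yaw] about the fixed x, y, z axes, in that order (R = Rz(yaw) Ry(pitch) Rx(roll)).
In Python, from rig import sensors, grab_frame, camera_params, order gives the robot as it stands. The module is installed in compiled form; this text tells all that it offers.
- The arm moves only by the tool move_arm, never from a script. Its argument "motion" is a list of rows, each a list of 7 numbers: the turn, a rotation vector about the tool's x, y, z in rad, then the shift along the tool's x, y, z in m, then the finger opening in m, from 0 to 0.0854. A call has 1 to 8 rows; each row is the pose to reach, as a shift and turn from the pose commanded when the call began, along the tool's axes at that moment; what a row does not reach only later rows make up. A row lasts 1/8 s, in which the tool goes at most 62.5 mm and 10.7 degrees, less where a joint would pass 70% of its speed; a pose out of reach is approached as far as the arm can. A call with a gripper value outside its range is refused whole. The fingers move at their own pace and stop on an object; "grip_force" is the grip in N (left out, the last holds). Time passes only in rows, so rows that repeat a pose let the fingers close. It gives the time, the measured TCP pose, the force, the opening and the grip force at its end, in the units of the state.
- sensors.sense(): the state, without advancing time (a new reading comes with each control period).
- grab_frame(name): name is "scene" or "top"; returns (picture, depth): 384x512x3 uint8, red, green, blue; 384x512 float32, mm along the optical axis (not along the pixel's ray), 0 where there is no reading.
- camera_params(name): a dict with "camera_matrix" (3x3 intrinsics, pixels), "k1" (the pictures are not rectified: a ray, as slopes to the right and down, at radius r is drawn at 1 + k1 r^2 times it, then the intrinsics apply), "world_from_camera" (4x4, takes a point from camera to world coordinates). Camera axes: x right, y down, z forward; pixel columns grow to the right and rows downward; lengths in mm; the calibration is good to about 2 mm. A picture is of the moment at which its call begins. camera_params takes no time and is no camera call.
- order.sign_off(): hands the job in; it is judged then, once.
The state is a dict: "clock": time; "qpos": joint angles; "qvel": joint speeds; "joint_efforts": joint torques, N m; "eef_pos": TCP position; "tcp_rot": TCP orientation; "contact_force": force on the tool from outside, world axes, zero at the start; "wrist_torque": the same for the moment, N m; "opening": opening from 0.0 (shut) to 1.0 (fully open); "grasp_force": force on a finger pad.
Only numpy, scipy, OpenCV 4.12 (cv2) and the standard library are available. Lean on these libraries where they do the work, as an engineer would, in place of code of your own. Each camera call takes 0.05 s, during which the arm holds its last target. There are 200 camera calls.

## Working session

There is one attempt and no reset: what is moved stays moved. The work goes in short steps, Python scripts to look and compute and a tool call to move; the robot and the scene stay as the last step left them, time stands still between calls to the robot, and variables do not carry over. Pictures are saved under pics/ and viewed, at most 14 in all, crops included, and the job is handed in when it is done.

Besides the shell and the picture viewer there is one more tool, called after ">>>" by a JSON object that holds its "method" and its "body", one argument or row to a line. move_arm: Moves the arm, as the interface text tells. Its arguments: {"type":"object","properties":{"motion":{"type":"array","items":{"type":"array","items":{"type":"number"}}},"grip_force":{"type":"number"}},"required":["motion"]}

```bash
mkdir -p pics; ls
python3 - <<'E'
from rig import sensors, grab_frame, camera_params, order
import cv2,numpy as np
for n in("top","scene"):
    p,d=grab_frame(n); np.savez(n+"0.npz",p=p,d=d); cv2.imwrite(f"pics/{n}0.png",p[:,:,::-1])
    c=camera_params(n); print({k:np.round(v,3).tolist() for k,v in c.items()})
print(sensors.sense())
E
```

```text
pics
{'camera_matrix': [[375.132, 0.0, 251.684], [0.0, 375.132, 193.371], [0.0, 0.0, 1.0]], 'k1': -0.109, 'world_from_camera': [[0.025, -0.996, 0.08, 424.892], [-0.999, -0.023, 0.025, -8.126], [-0.023, -0.081, -0.996, 925.014], [0.0, 0.0, 0.0, 1.0]]}
{'camera_matrix': [[390.369, 0.0, 253.652], [0.0, 390.369, 194.164], [0.0, 0.0, 1.0]], 'k1': -0.061, 'world_from_camera': [[0.115, 0.554, -0.825, 1390.435], [0.993, -0.052, 0.103, -123.811], [0.014, -0.831, -0.556, 640.611], [0.0, 0.0, 0.0, 1.0]]}
{'clock': 0.1, 'qpos': array([-1.30438566e+00,  3.53610808e-01,  1.63408759e+00,  1.93576277e-05,
        1.15519748e+00, -2.45140146e-03]), 'qvel': array([-0.0020637 , -0.00216252, -0.00049938,  0.00081289,  0.0009967 ,
       -0.00203965]), 'joint_efforts': array([-5.34936532e-05, -6.06357694e+01, -3.42822576e+01,  4.38153143e-05,
        4.10277615e-03, -6.12014503e-06]), 'eef_pos': array([ 165.87927319, -602.12355806,  230.6049107 ]), 'tcp_rot': array([-3.14028947e+00, -2.08942907e-05,  2.68854226e-01]), 'contact_force': array([-0.15362902, -0.73431949,  0.66339584]), 'wrist_torque': array([0.00600419, 0.02756773, 0.02557022]), 'grasp_force': 0.0, 'opening': 1.0009820105454053}
```

View pics/top0.png

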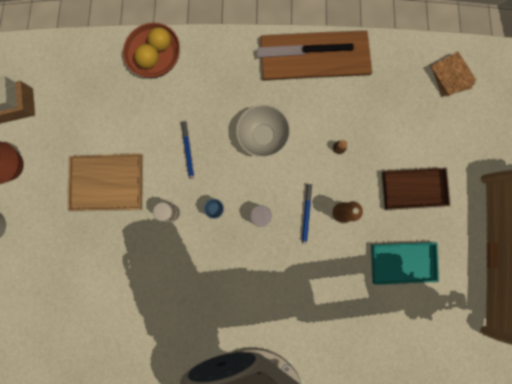

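View pics/scene0.png

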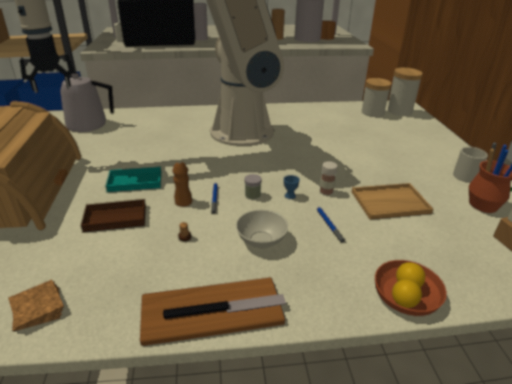

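```bash
cat > h.py <<'E'
import numpy as np,cv2
from rig import sensors, grab_frame, camera_params, order
def cloud(n,d):
    c=camera_params(n);K=c["camera_matrix"];T=c["world_from_camera"]
    v,u=np.mgrid[:384,:512]
    xy=np.stack([u,v],-1).astype(float).reshape(-1,1,2)
    s=cv2.undistortPoints(xy,np.array(K,float),np.array([c["k1"],0,0,0,0.])).reshape(384,512,2)
    P=np.dstack([s,np.ones((384,512))])*d[...,None]
    return P@T[:3,:3].T+T[:3,3]
E
python3 - <<'E'
from h import *
for n in("top","scene"):
    z=np.load(n+"0.npz");W=cloud(n,z["d"]);p=z["p"].astype(int)
    m=(W[...,0]>250)&(W[...,0]<720)&(abs(W[...,1])<500)&(z["d"]>0)
    A=W[m&(abs(W[...,2])<8)]; A=A[::7]
    print(n,"table z",np.percentile(A[:,2],[5,50,95]), np.linalg.lstsq(np.c_[A[:,:2]-[450,0],np.ones(len(A))],A[:,2],rcond=None)[0])
    l=cv2.connectedComponentsWithStats((m&(W[...,2]>4.5)).astype(np.uint8))
    for i in range(1,l[0]):
        if l[2][i,4]<25: continue
        Q=W[l[1]==i]; r=cv2.minAreaRect(Q[:,:2].astype(np.float32))
        zt=np.percentile(Q[:,2],95); top=Q[Q[:,2]>zt-6]
        (cx,cy),rr=cv2.minEnclosingCircle(top[:,:2].astype(np.float32))
        print(np.round(l[3][i]),l[2][i,4],"z",round(zt,1),"rect",np.round(r[0],1),np.round(r[1],1),round(r[2],1),"topmean",np.round(top.mean(0)[:2],1),"circ",round(cx,1),round(cy,1),round(rr,1))
    if n=="top":
        b=(p[...,2]>p[...,0]+25)&(p[...,2]>p[...,1]+15)&m
        cv2.imwrite("pics/crop.png",cv2.resize(z["p"][100:290,60:460,::-1],None,fx=2,fy=2,interpolation=cv2.INTER_CUBIC))
E
```

```text
top table z [-2.26949086  0.56777924  5.44809198] [-1.85482905e-04 -6.94042593e-04  8.67526099e-01]
[263. 130.] 2156 z 50.7 rect [648.2  -8.4] [128.3 126.6] 0.5 topmean [653.7  -8.3] circ 647.7 -9.1 65.0
[187. 149.] 333 z 16.3 rect [605.4 178.4] [147.1  15.8] 9.2 topmean [604.4 177.7] circ 605.0 182.1 73.5
[340. 146.] 155 z 45.4 rect [ 617.6 -199.4] [33.5 27. ] 49.8 topmean [ 619.8 -199.7] circ 619.7 -199.6 10.8
[105. 182.] 2871 z 18.5 rect [519.9 386.5] [143.9 192. ] 1.6 topmean [520.8 379.4] circ 518.1 385.8 116.2
[415. 188.] 2071 z 26.1 rect [ 520.1 -389.6] [ 98.1 162.8] 4.6 topmean [ 521.2 -386.9] circ 520.2 -389.2 92.0
[306. 213.] 357 z 16.3 rect [ 452.8 -120.1] [ 15.  144.9] 85.4 topmean [ 452.9 -120. ] circ 452.8 -120.1 72.5
[213. 208.] 326 z 61.2 rect [457.5 101.8] [44.2 46.4] 0.9 topmean [458.6 102.4] circ 457.9 101.5 23.6
[347. 212.] 517 z 128.4 rect [ 456.6 -209.4] [50.9 49.9] 64.0 topmean [ 457.  -207.1] circ 456.9 -207.9 15.9
[166. 212.] 439 z 96.9 rect [446.7 211.6] [42.8 43.8] 1.2 topmean [446.5 211.8] circ 446.6 212.0 21.7
[260. 216.] 368 z 62.6 rect [444.   -8.2] [48
[... 734 characters left out ...]
45.1 48.8] 45.9 topmean [459.4  99.1] circ 460.4 99.2 25.2
[214. 198.] 151 z 14.4 rect [ 458.7 -121.9] [ 13.9 143.4] 85.9 topmean [ 463.3 -122.4] circ 458.1 -124.3 71.2
[391. 200.] 907 z 17.6 rect [520.1 385.4] [144.8 191.4] 2.7 topmean [525.4 387.6] circ 520.4 385.0 116.3
[110. 215.] 1279 z 25.0 rect [ 521.8 -390.5] [101.8 161.7] 4.1 topmean [ 528.9 -393.7] circ 524.2 -389.7 91.7
[330. 224.] 222 z 13.9 rect [606.3 177.3] [148.8  16.1] 10.8 topmean [615.9 177.6] circ 606.9 174.2 74.4
[261. 227.] 1438 z 48.8 rect [648.8 -10.8] [127.8 127.6] 88.6 topmean [643.8  -8.7] circ 648.0 -9.6 66.3
[183. 232.] 190 z 43.4 rect [ 624.5 -202.9] [28.6 32.8] 1.4 topmean [ 623.  -201.6] circ 621.8 -202.8 11.2
```

View pics/crop.png

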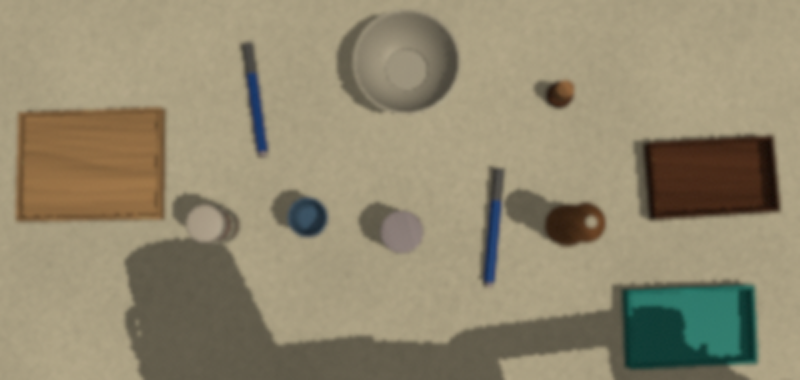

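```bash
cat > plan.py <<'E'
import sys,json,numpy as np
# plan.py x,y,z,yaw,open  then waypoints x,y,z,yaw,open[,rows] ("open" mm); rows=0 -> automatic
a=[list(map(float,s.split(','))) for s in sys.argv[1:]]
cur=np.array(a[0][:4]);rows=[]
for w in a[1:]:
    t=np.array(w[:4]);d=t-cur
    n=int(w[5]) if len(w)>5 else max(1,int(np.ceil(max(np.linalg.norm(d[:3])/55,abs(d[3])/.17))))
    rows+=[(cur+d*(i+1)/n,w[4]/1000) for i in range(n)];cur=t
b=np.array(a[0][:4])
while rows:
    out=[]
    for p,o in rows[:8]:
        c,s=np.cos(b[3]),np.sin(b[3]);d=p-b
        out.append([0,0,round(-d[3],2),round((c*d[0]+s*d[1])/1e3,3),round((s*d[0]-c*d[1])/1e3,3),round(-d[2]/1e3,3),o])
    e=out[-1]
    b=b+np.array([1e3*(c*e[3]+s*e[4]),1e3*(s*e[3]-c*e[4]),-1e3*e[5],-e[2]])
    rows=rows[8:];print(json.dumps([[float('%g'%(x+0)) for x in r] for r in out]),"-> %.1f %.1f %.1f %.3f"%tuple(b))
E
python3 plan.py 166,-602.6,231.3,.2685,85 454,-121,180,-.08,40 454,-121,30,-.08,40,4 454,-121,30,-.08,40,2
```

```text
[[0.0, 0.0, 0.03, 0.037, -0.035, 0.005, 0.04], [0.0, 0.0, 0.06, 0.074, -0.071, 0.009, 0.04], [0.0, 0.0, 0.1, 0.111, -0.106, 0.014, 0.04], [0.0, 0.0, 0.13, 0.147, -0.141, 0.019, 0.04], [0.0, 0.0, 0.16, 0.184, -0.176, 0.023, 0.04], [0.0, 0.0, 0.19, 0.221, -0.212, 0.028, 0.04], [0.0, 0.0, 0.22, 0.258, -0.247, 0.033, 0.04], [0.0, 0.0, 0.25, 0.295, -0.282, 0.037, 0.04]] -> 375.6 -252.4 194.3 0.019
[[0.0, 0.0, 0.04, 0.027, -0.043, 0.005, 0.04], [0.0, 0.0, 0.07, 0.054, -0.087, 0.01, 0.04], [0.0, 0.0, 0.1, 0.081, -0.13, 0.014, 0.04], [0.0, 0.0, 0.1, 0.081, -0.13, 0.052, 0.04], [0.0, 0.0, 0.1, 0.081, -0.13, 0.089, 0.04], [0.0, 0.0, 0.1, 0.081, -0.13, 0.127, 0.04], [0.0, 0.0, 0.1, 0.081, -0.13, 0.164, 0.04], [0.0, 0.0, 0.1, 0.081, -0.13, 0.164, 0.04]] -> 454.2 -121.0 30.3 -0.081
[[0.0, 0.0, 0.0, 0.0, 0.0, 0.0, 0.04]] -> 454.2 -121.0 30.3 -0.081
```

>>> {"method": "move_arm", "body": {
  "motion": [
    [0,0,0.03,0.037,-0.035,0.005,0.04],
    [0,0,0.06,0.074,-0.071,0.009,0.04],
    [0,0,0.1,0.111,-0.106,0.014,0.04],
    [0,0,0.13,0.147,-0.141,0.019,0.04],
    [0,0,0.16,0.184,-0.176,0.023,0.04],
    [0,0,0.19,0.221,-0.212,0.028,0.04],
    [0,0,0.22,0.258,-0.247,0.033,0.04],
    [0,0,0.25,0.295,-0.282,0.037,0.04]
  ],
  "grip_force": 30
}}

```text
clock: 1.1
eef_pos: [376.0, -250.8, 194.1]
tcp_rot: [-3.142, 0.0, 0.018]
contact_force: [0.5, 0.3, 0.3]
opening: 0.466
grasp_force: 0.0
```

>>> {"method": "move_arm", "body": {
  "motion": [
    [0,0,0.04,0.027,-0.043,0.005,0.04],
    [0,0,0.07,0.054,-0.087,0.01,0.04],
    [0,0,0.1,0.081,-0.13,0.014,0.04],
    [0,0,0.1,0.081,-0.13,0.052,0.04],
    [0,0,0.1,0.081,-0.13,0.089,0.04],
    [0,0,0.1,0.081,-0.13,0.127,0.04],
    [0,0,0.1,0.081,-0.13,0.164,0.04],
    [0,0,0.1,0.081,-0.13,0.164,0.04]
  ]
}}

```text
clock: 2.1
eef_pos: [451.8, -120.2, 28.2]
tcp_rot: [-3.141, 0.006, -0.081]
contact_force: [-0.4, -0.3, 0.4]
opening: 0.467
grasp_force: 0.0
```

>>> {"method": "move_arm", "body": {
  "motion": [
    [0,0,0,0,0,0.013,0.04],
    [0,0,0,0,0,0.026,0.04],
    [0,0,0,0,0,0.026,0.04],
    [0,0,0,0,0,0.026,0.04]
  ]
}}

```text
clock: 2.6
eef_pos: [454.2, -120.9, 4.6]
tcp_rot: [3.142, -0.0, -0.081]
contact_force: [-0.1, 1.1, -0.2]
opening: 0.468
grasp_force: 0.0
```

>>> {"method": "move_arm", "body": {
  "motion": [
    [0,0,0,0,0,0,0.0],
    [0,0,0,0,0,0,0.0],
    [0,0,0,0,0,0,0.0],
    [0,0,0,0,0,0,0.0],
    [0,0,0,0,0,0,0.0],
    [0,0,0,0,0,0,0.0]
  ]
}}

```text
clock: 3.35
eef_pos: [454.4, -120.9, 4.8]
tcp_rot: [3.141, -0.001, -0.081]
contact_force: [-1.5, -0.5, 6.2]
opening: 0.149
grasp_force: 30.7
```

```bash
python3 plan.py 454.2,-121,4.3,-.081,0 454.2,-121,120,-.081,0,3 495,386,130,1.605,0 495,386,130,1.605,0,2
```

```text
[[0.0, 0.0, 0.0, 0.0, 0.0, -0.039, 0.0], [0.0, 0.0, 0.0, 0.0, 0.0, -0.077, 0.0], [0.0, 0.0, 0.0, 0.0, 0.0, -0.116, 0.0], [0.0, 0.0, -0.17, 0.0, -0.051, -0.117, 0.0], [0.0, 0.0, -0.34, 0.0, -0.102, -0.118, 0.0], [0.0, 0.0, -0.51, 0.0, -0.153, -0.119, 0.0], [0.0, 0.0, -0.67, 0.0, -0.203, -0.12, 0.0], [0.0, 0.0, -0.84, 0.0, -0.254, -0.121, 0.0]] -> 474.8 132.2 125.3 0.759
[[0.0, 0.0, -0.17, 0.038, -0.034, -0.001, 0.0], [0.0, 0.0, -0.34, 0.076, -0.068, -0.002, 0.0], [0.0, 0.0, -0.51, 0.114, -0.102, -0.003, 0.0], [0.0, 0.0, -0.68, 0.152, -0.136, -0.004, 0.0], [0.0, 0.0, -0.85, 0.189, -0.17, -0.005, 0.0], [0.0, 0.0, -0.85, 0.189, -0.17, -0.005, 0.0], [0.0, 0.0, -0.85, 0.189, -0.17, -0.005, 0.0]] -> 494.9 385.6 130.3 1.609
```

>>> {"method": "move_arm", "body": {
  "motion": [
    [0,0,0,0,0,-0.039,0.0],
    [0,0,0,0,0,-0.077,0.0],
    [0,0,0,0,0,-0.126,0.0],
    [0,0,-0.17,0,-0.051,-0.126,0.0],
    [0,0,-0.34,0,-0.102,-0.126,0.0],
    [0,0,-0.51,0,-0.153,-0.126,0.0],
    [0,0,-0.67,0,-0.203,-0.126,0.0],
    [0,0,-0.84,0,-0.254,-0.126,0.0]
  ]
}}

```text
clock: 4.35
eef_pos: [474.6, 133.9, 130.5]
tcp_rot: [3.141, -0.0, 0.764]
contact_force: [0.9, -0.1, -0.2]
opening: 0.146
grasp_force: 30.0
```

>>> {"method": "move_arm", "body": {
  "motion": [
    [0,0,-0.17,0.038,-0.034,0,0.0],
    [0,0,-0.34,0.076,-0.068,0,0.0],
    [0,0,-0.51,0.114,-0.102,0,0.0],
    [0,0,-0.68,0.152,-0.136,0,0.0],
    [0,0,-0.85,0.189,-0.17,0,0.0],
    [0,0,-0.85,0.189,-0.17,0,0.0],
    [0,0,-0.85,0.189,-0.17,0,0.0]
  ]
}}

```text
clock: 5.22
eef_pos: [494.3, 385.1, 129.8]
tcp_rot: [-3.141, 0.001, 1.608]
contact_force: [0.3, -1.2, -0.1]
opening: 0.149
grasp_force: 30.0
```

Run:
```python
from h import *
p,d=grab_frame("scene"); cv2.imwrite("pics/s1.png",cv2.resize(p[60:290,200:500,::-1],None,fx=2.4,fy=2.4))
```

```text
(no output)
```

View pics/s1.png

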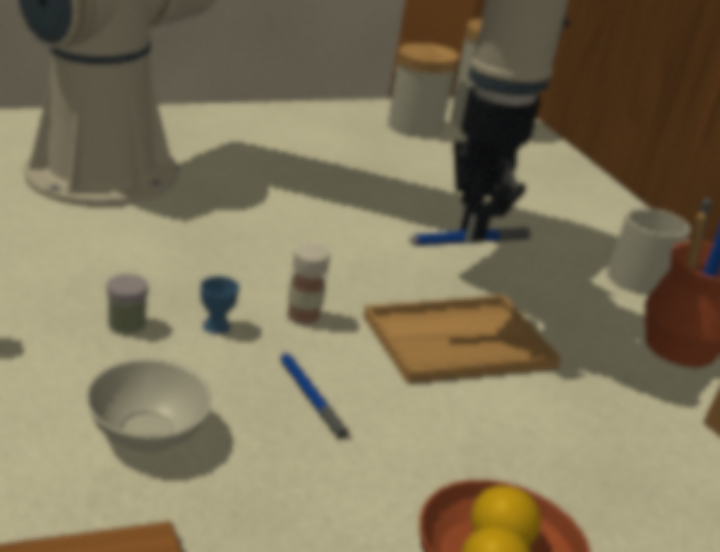

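>>> {"method": "move_arm", "body": {
  "motion": [
    [0,0,0,0,0,0.04,0.0],
    [0,0,0,0,0,0.08,0.0],
    [0,0,0,0,0,0.105,0.0],
    [0,0,0,0,0,0.115,0.0],
    [0,0,0,0,0,0.119,0.0],
    [0,0,0,0,0,0.119,0.0]
  ]
}}

```text
clock: 6.02
eef_pos: [495.4, 385.8, 12.1]
tcp_rot: [3.141, -0.001, 1.608]
contact_force: [0.4, 0.4, -0.8]
opening: 0.146
grasp_force: 30.0
```

>>> {"method": "move_arm", "body": {
  "motion": [
    [0,0,0,0,0,0,0.03],
    [0,0,0,0,0,0,0.03],
    [0,0,0,0,0,0,0.03],
    [0,0,0,0,0,-0.03,0.03],
    [0,0,0,0,0,-0.08,0.03],
    [0,0,0,0,0,-0.13,0.04]
  ]
}}

```text
clock: 6.78
eef_pos: [494.6, 385.6, 142.5]
tcp_rot: [-3.141, 0.0, 1.609]
contact_force: [0.6, 0.7, -0.0]
opening: 0.47
grasp_force: 0.0
```

```bash
python3 plan.py 494.9,385.6,141.3,1.609,40 606,178,120,.17,40 606,178,4,.17,40,3  606,178,4,.17,40,2; echo; python3 plan.py  606,178,4,.17,0 606,178,100,.17,0,3 547,386,100,1.605,0 547,386,100,1.605,0,2
```

```text
[[0.0, 0.0, 0.16, -0.024, 0.011, 0.002, 0.04], [0.0, 0.0, 0.32, -0.047, 0.023, 0.005, 0.04], [0.0, 0.0, 0.48, -0.071, 0.034, 0.007, 0.04], [0.0, 0.0, 0.64, -0.094, 0.046, 0.009, 0.04], [0.0, 0.0, 0.8, -0.118, 0.057, 0.012, 0.04], [0.0, 0.0, 0.96, -0.141, 0.069, 0.014, 0.04], [0.0, 0.0, 1.12, -0.165, 0.08, 0.017, 0.04], [0.0, 0.0, 1.28, -0.188, 0.092, 0.019, 0.04]] -> 594.0 201.3 122.3 0.329
[[0.0, 0.0, 0.16, 0.004, 0.026, 0.002, 0.04], [0.0, 0.0, 0.16, 0.004, 0.026, 0.041, 0.04], [0.0, 0.0, 0.16, 0.004, 0.026, 0.08, 0.04], [0.0, 0.0, 0.16, 0.004, 0.026, 0.118, 0.04], [0.0, 0.0, 0.16, 0.004, 0.026, 0.118, 0.04], [0.0, 0.0, 0.16, 0.004, 0.026, 0.118, 0.04]] -> 606.2 177.9 4.3 0.169

[[0.0, 0.0, 0.0, 0.0, 0.0, -0.032, 0.0], [0.0, 0.0, 0.0, 0.0, 0.0, -0.064, 0.0], [0.0, 0.0, 0.0, 0.0, 0.0, -0.096, 0.0], [0.0, 0.0, -0.16, -0.003, -0.024, -0.096, 0.0], [0.0, 0.0, -0.32, -0.005, -0.048, -0.096, 0.0], [0.0, 0.0, -0.48, -0.008, -0.072, -0.096, 0.0], [0.0, 0.0, -0.64, -0.01, -0.096, -0.096, 0.0], [0.0, 0.0, -0.8, -0.013, -0.119, -0.096, 0.0]] -> 573.1 293.1 100.0 0.970
[[0.0, 0.0, -0.16, 0.016, -0.019, 0.0, 0.0], [0.0, 0.0, -0.32, 0.031, -0.037, 0.0, 0.0], [0.0, 0.0, -0.48, 0.047, -0.056, 0.0, 0.0], [0.0, 0.0, -0.63, 0.062, -0.074, 0.0, 0.0], [0.0, 0.0, -0.63, 0.062, -0.074, 0.0, 0.0], [0.0, 0.0, -0.63, 0.062, -0.074, 0.0, 0.0]] -> 547.1 386.1 100.0 1.600
```

>>> {"method": "move_arm", "body": {
  "motion": [
    [0,0,0.16,-0.024,0.011,0.002,0.04],
    [0,0,0.32,-0.047,0.023,0.005,0.04],
    [0,0,0.48,-0.071,0.034,0.007,0.04],
    [0,0,0.64,-0.094,0.046,0.009,0.04],
    [0,0,0.8,-0.118,0.057,0.012,0.04],
    [0,0,0.96,-0.141,0.069,0.014,0.04],
    [0,0,1.12,-0.165,0.08,0.017,0.04],
    [0,0,1.28,-0.188,0.092,0.019,0.04]
  ]
}}

```text
clock: 7.78
eef_pos: [594.2, 200.6, 122.3]
tcp_rot: [3.142, 0.0, 0.324]
contact_force: [0.1, -1.0, -0.5]
opening: 0.464
grasp_force: 0.0
```

>>> {"method": "move_arm", "body": {
  "motion": [
    [0,0,0.16,0.004,0.026,0.002,0.04],
    [0,0,0.16,0.004,0.026,0.041,0.04],
    [0,0,0.16,0.004,0.026,0.08,0.04],
    [0,0,0.16,0.004,0.026,0.11,0.04],
    [0,0,0.16,0.004,0.026,0.118,0.04],
    [0,0,0.16,0.004,0.026,0.118,0.04],
    [0,0,0.16,0.004,0.026,0.118,0.04]
  ]
}}

```text
clock: 8.65
eef_pos: [607.1, 178.4, 5.7]
tcp_rot: [-3.141, -0.002, 0.169]
contact_force: [-0.3, 0.3, 0.7]
opening: 0.468
grasp_force: 0.0
```

>>> {"method": "move_arm", "body": {
  "motion": [
    [0,0,0,0,0,0,0],
    [0,0,0,0,0,0,0],
    [0,0,0,0,0,0,0],
    [0,0,0,0,0,0,0],
    [0,0,0,0,0,0,0],
    [0,0,0,0,0,0,0]
  ]
}}

```text
clock: 9.4
eef_pos: [606.7, 178.3, 5.4]
tcp_rot: [-3.141, -0.001, 0.169]
contact_force: [-1.1, 0.6, 5.7]
opening: 0.148
grasp_force: 30.3
```

Run:
```python
from h import *
p,d=grab_frame("scene"); cv2.imwrite("pics/s2.png",cv2.resize(p[60:290,200:500,::-1],None,fx=2.4,fy=2.4))
```

```text
(no output)
```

View pics/s2.png

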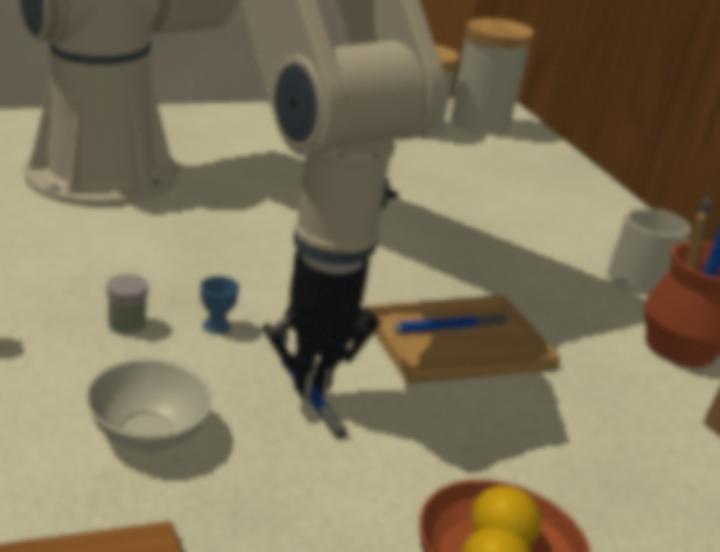

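>>> {"method": "move_arm", "body": {
  "motion": [
    [0,0,0,0,0,-0.032,0],
    [0,0,0,0,0,-0.064,0],
    [0,0,0,0,0,-0.096,0],
    [0,0,-0.16,-0.003,-0.024,-0.096,0],
    [0,0,-0.32,-0.005,-0.048,-0.096,0],
    [0,0,-0.48,-0.008,-0.072,-0.096,0],
    [0,0,-0.64,-0.01,-0.096,-0.096,0],
    [0,0,-0.8,-0.013,-0.119,-0.096,0]
  ]
}}

```text
clock: 10.45
eef_pos: [573.1, 294.0, 100.7]
tcp_rot: [3.141, -0.0, 0.974]
contact_force: [-0.7, 0.2, 0.0]
opening: 0.15
grasp_force: 29.6
```

>>> {"method": "move_arm", "body": {
  "motion": [
    [0,0,-0.16,0.016,-0.019,0,0],
    [0,0,-0.32,0.031,-0.037,0,0],
    [0,0,-0.48,0.047,-0.056,0,0],
    [0,0,-0.63,0.062,-0.074,0,0],
    [0,0,-0.63,0.062,-0.074,0,0],
    [0,0,-0.63,0.062,-0.074,0,0]
  ]
}}

```text
clock: 11.2
eef_pos: [547.4, 385.7, 100.4]
tcp_rot: [-3.142, 0.0, 1.597]
contact_force: [0.9, -0.7, 0.3]
opening: 0.149
grasp_force: 29.6
```

>>> {"method": "move_arm", "body": {
  "motion": [
    [0,0,0,0,0,0.04,0],
    [0,0,0,0,0,0.075,0],
    [0,0,0,0,0,0.085,0],
    [0,0,0,0,0,0.089,0],
    [0,0,0,0,0,0.089,0],
    [0,0,0,0,0,0.089,0]
  ]
}}

```text
clock: 11.95
eef_pos: [548.1, 386.6, 12.6]
tcp_rot: [3.14, -0.001, 1.599]
contact_force: [-1.0, 0.6, -0.5]
opening: 0.15
grasp_force: 29.6
```

>>> {"method": "move_arm", "body": {
  "motion": [
    [0,0,0,0,0,0,0.03],
    [0,0,0,0,0,0,0.03],
    [0,0,0,0,0,0,0.03],
    [0,0,0,0,0,-0.03,0.03],
    [0,0,0,0,0,-0.08,0.03],
    [0,0,0,0,0,-0.14,0.085]
  ]
}}

```text
clock: 12.7
eef_pos: [546.6, 385.7, 151.7]
tcp_rot: [-3.14, 0.001, 1.599]
contact_force: [0.8, 1.1, -0.5]
opening: 0.547
grasp_force: 0.0
```

```bash
python3 plan.py 547.1,386.1,151,1.6,85 448,212,170,1.6,85 448,212,35,1.6,85,4 448,212,35,1.6,85,2; echo; T=0.076; python3 plan.py 448,212,35,1.6,0 448,212,235,1.6,0,5 521,-300,235,1.65,0; python3 -c "
import numpy as np
for o in(-37,37): print(521-np.sin(.076)*o,-390+np.cos(.076)*o)"
```

```text
[[0.0, 0.0, 0.0, -0.043, -0.026, -0.005, 0.085], [0.0, 0.0, 0.0, -0.086, -0.052, -0.01, 0.085], [0.0, 0.0, 0.0, -0.128, -0.078, -0.014, 0.085], [0.0, 0.0, 0.0, -0.171, -0.104, -0.019, 0.085], [0.0, 0.0, 0.0, -0.171, -0.104, 0.015, 0.085], [0.0, 0.0, 0.0, -0.171, -0.104, 0.048, 0.085], [0.0, 0.0, 0.0, -0.171, -0.104, 0.082, 0.085], [0.0, 0.0, 0.0, -0.171, -0.104, 0.116, 0.085]] -> 448.1 212.1 35.0 1.600
[[0.0, 0.0, 0.0, 0.0, 0.0, 0.0, 0.085], [0.0, 0.0, 0.0, 0.0, 0.0, 0.0, 0.085]] -> 448.1 212.1 35.0 1.600

[[0.0, 0.0, 0.0, 0.0, 0.0, -0.04, 0.0], [0.0, 0.0, 0.0, 0.0, 0.0, -0.08, 0.0], [0.0, 0.0, 0.0, 0.0, 0.0, -0.12, 0.0], [0.0, 0.0, 0.0, 0.0, 0.0, -0.16, 0.0], [0.0, 0.0, 0.0, 0.0, 0.0, -0.2, 0.0], [0.0, 0.0, 0.0, -0.051, 0.006, -0.2, 0.0], [0.0, 0.0, -0.01, -0.103, 0.012, -0.2, 0.0], [0.0, 0.0, -0.01, -0.154, 0.017, -0.2, 0.0]] -> 469.5 58.6 235.0 1.610
[[0.0, 0.0, -0.01, -0.052, 0.006, 0.0, 0.0], [0.0, 0.0, -0.01, -0.103, 0.011, 0.0, 0.0], [0.0, 0.0, -0.02, -0.155, 0.016, 0.0, 0.0], [0.0, 0.0, -0.02, -0.206, 0.022, 0.0, 0.0], [0.0, 0.0, -0.03, -0.257, 0.027, 0.0, 0.0], [0.0, 0.0, -0.03, -0.309, 0.032, 0.0, 0.0], [0.0, 0.0, -0.04, -0.36, 0.037, 0.0, 0.0]] -> 520.6 -299.7 235.0 1.650
523.8092937630129 -426.89319542345305
518.1907062369871 -353.10680457654695
```

>>> {"method": "move_arm", "body": {
  "motion": [
    [0,0,0,-0.043,-0.026,-0.005,0.085],
    [0,0,0,-0.086,-0.052,-0.01,0.085],
    [0,0,0,-0.128,-0.078,-0.014,0.085],
    [0,0,0,-0.171,-0.104,-0.019,0.085],
    [0,0,0,-0.171,-0.104,-0.019,0.085],
    [0,0,0,-0.171,-0.104,-0.019,0.085]
  ]
}}

```text
clock: 13.45
eef_pos: [448.9, 212.7, 170.8]
tcp_rot: [3.14, -0.001, 1.598]
contact_force: [0.3, 0.7, 0.2]
opening: 0.996
grasp_force: 0.0
```

Run:
```python
from h import *
p,d=grab_frame("scene"); cv2.imwrite("pics/s3.png",cv2.resize(p[60:290,200:500,::-1],None,fx=2.4,fy=2.4))
```

```text
(no output)
```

View pics/s3.png

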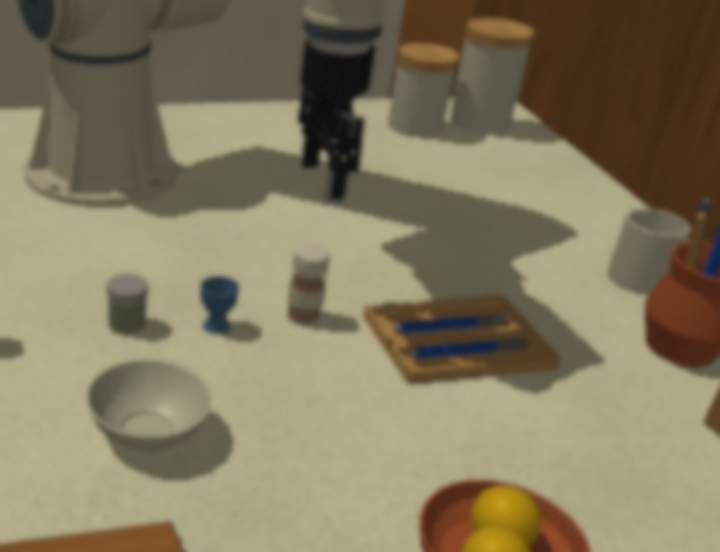

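Both pens lie flat in the pale tray (450,323 and 470,350). The gripper is open above the tall jar (308,285).

>>> {"method": "move_arm", "body": {
  "motion": [
    [0,0,0,0,0,0.035,0.085],
    [0,0,0,0,0,0.07,0.085],
    [0,0,0,0,0,0.105,0.085],
    [0,0,0,0,0,0.125,0.085],
    [0,0,0,0,0,0.135,0.085],
    [0,0,0,0,0,0.135,0.085],
    [0,0,0,0,0,0.135,0.085]
  ]
}}

```text
clock: 14.38
eef_pos: [448.9, 212.8, 35.9]
tcp_rot: [3.141, -0.001, 1.599]
contact_force: [-0.3, 0.2, -0.1]
opening: 0.998
grasp_force: 0.0
```

>>> {"method": "move_arm", "body": {
  "motion": [
    [0,0,0,0,0,0,0.03],
    [0,0,0,0,0,0,0.03],
    [0,0,0,0,0,0,0.03],
    [0,0,0,0,0,0,0.03],
    [0,0,0,0,0,0,0.03],
    [0,0,0,0,0,0,0.03]
  ],
  "grip_force": 30
}}

```text
clock: 15.12
eef_pos: [448.3, 212.3, 35.9]
tcp_rot: [3.141, -0.0, 1.599]
contact_force: [-2.7, -0.8, 6.3]
opening: 0.51
grasp_force: 22.7
```

>>> {"method": "move_arm", "body": {
  "motion": [
    [0,0,0,0,0,-0.02,0.03],
    [0,0,0,0,0,-0.05,0.03],
    [0,0,0,0,0,-0.09,0.03],
    [0,0,0,0,0,-0.13,0.03],
    [0,0,0,0,0,-0.17,0.03],
    [0,0,0,0,0,-0.2,0.03],
    [0,0,0,-0.03,0.003,-0.2,0.03],
    [0,0,0,-0.07,0.008,-0.2,0.03]
  ]
}}

```text
clock: 16.12
eef_pos: [458.1, 142.3, 235.8]
tcp_rot: [3.141, -0.0, 1.6]
contact_force: [1.1, -0.1, -1.6]
opening: 0.511
grasp_force: 23.7
```

```bash
python3 -c "
import numpy as np
c,s=np.cos(1.6),np.sin(1.6)
print(448+c*-70+s*8, 212+s*-70-c*8)"; python3 plan.py 458.1,142.3,235,1.6,30 523.8,-427,225,1.65,30 523.8,-427,225,1.65,30,2
```

```text
458.04055538542224 142.26344396550496
[[0.0, 0.0, 0.0, -0.052, 0.004, 0.001, 0.03], [0.0, 0.0, -0.01, -0.104, 0.009, 0.002, 0.03], [0.0, 0.0, -0.01, -0.156, 0.013, 0.003, 0.03], [0.0, 0.0, -0.02, -0.208, 0.018, 0.004, 0.03], [0.0, 0.0, -0.02, -0.26, 0.022, 0.005, 0.03], [0.0, 0.0, -0.03, -0.311, 0.027, 0.005, 0.03], [0.0, 0.0, -0.03, -0.363, 0.031, 0.006, 0.03], [0.0, 0.0, -0.04, -0.415, 0.036, 0.007, 0.03]] -> 506.2 -271.5 228.0 1.640
[[0.0, 0.0, 0.0, -0.052, 0.002, 0.001, 0.03], [0.0, 0.0, -0.01, -0.104, 0.004, 0.002, 0.03], [0.0, 0.0, -0.01, -0.156, 0.007, 0.003, 0.03], [0.0, 0.0, -0.01, -0.156, 0.007, 0.003, 0.03], [0.0, 0.0, -0.01, -0.156, 0.007, 0.003, 0.03]] -> 524.0 -426.6 225.0 1.650
```

>>> {"method": "move_arm", "body": {
  "motion": [
    [0,0,0,-0.052,0.004,0,0.03],
    [0,0,-0.01,-0.104,0.009,0,0.03],
    [0,0,-0.01,-0.156,0.013,0,0.03],
    [0,0,-0.02,-0.208,0.018,0,0.03],
    [0,0,-0.02,-0.26,0.022,0,0.03],
    [0,0,-0.03,-0.311,0.027,0,0.03],
    [0,0,-0.03,-0.363,0.031,0,0.03],
    [0,0,-0.04,-0.415,0.036,0,0.03]
  ]
}}

```text
clock: 17.12
eef_pos: [505.5, -272.9, 235.2]
tcp_rot: [-3.142, -0.0, 1.639]
contact_force: [0.8, 0.5, -1.3]
opening: 0.508
grasp_force: 23.7
```

>>> {"method": "move_arm", "body": {
  "motion": [
    [0,0,0,-0.045,0.002,0,0.03],
    [0,0,-0.01,-0.09,0.004,0,0.03],
    [0,0,-0.01,-0.13,0.006,0,0.03],
    [0,0,-0.01,-0.156,0.007,0,0.03],
    [0,0,-0.01,-0.156,0.007,0.04,0.03],
    [0,0,-0.01,-0.156,0.007,0.08,0.03],
    [0,0,-0.01,-0.156,0.007,0.12,0.03],
    [0,0,-0.01,-0.156,0.007,0.145,0.03]
  ]
}}

```text
clock: 18.12
eef_pos: [522.2, -425.6, 87.8]
tcp_rot: [-3.139, -0.002, 1.649]
contact_force: [-0.4, -0.1, -1.0]
opening: 0.512
grasp_force: 23.7
```

Run:
```python
from h import *
p,d=grab_frame("scene"); cv2.imwrite("pics/s4.png",cv2.resize(p[100:280,60:280,::-1],None,fx=3,fy=3))
```

```text
(no output)
```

View pics/s4.png

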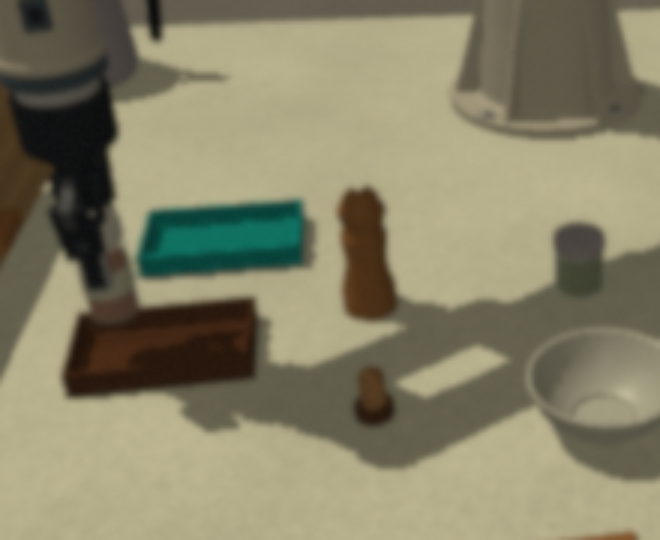

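>>> {"method": "move_arm", "body": {
  "motion": [
    [0,0,0,0,0,0.012,0.03],
    [0,0,0,0,0,0.025,0.03],
    [0,0,0,0,0,0.036,0.03],
    [0,0,0,0,0,0.043,0.03],
    [0,0,0,0,0,0.047,0.03],
    [0,0,0,0,0,0.049,0.03],
    [0,0,0,0,0,0.049,0.03],
    [0,0,0,0,0,0.049,0.03]
  ]
}}

```text
clock: 19.18
eef_pos: [523.5, -426.6, 41.6]
tcp_rot: [3.141, 0.0, 1.649]
contact_force: [-1.2, 0.1, -1.2]
opening: 0.505
grasp_force: 23.7
```

>>> {"method": "move_arm", "body": {
  "motion": [
    [0,0,0,0,0,0.001,0.03],
    [0,0,0,0,0,0.001,0.03],
    [0,0,0,0,0,0.001,0.03]
  ]
}}

```text
clock: 19.55
eef_pos: [523.6, -426.6, 40.9]
tcp_rot: [3.141, 0.0, 1.649]
contact_force: [-1.7, 1.7, 6.3]
opening: 0.508
grasp_force: 24.3
```

>>> {"method": "move_arm", "body": {
  "motion": [
    [0,0,0,0,0,0,0.048],
    [0,0,0,0,0,0,0.055],
    [0,0,0,0,0,0,0.07],
    [0,0,0,0,0,0,0.07],
    [0,0,0,0,0,-0.04,0.07],
    [0,0,0,0,0,-0.09,0.07],
    [0,0,0,0,0,-0.14,0.085]
  ]
}}

```text
clock: 20.42
eef_pos: [523.2, -426.3, 181.5]
tcp_rot: [-3.141, -0.0, 1.649]
contact_force: [-0.4, -0.5, 0.1]
opening: 0.987
grasp_force: 0.0
```

```bash
python3 plan.py 524,-426.6,180,1.65,85 445,-9,180,1.65,85 445,-9,180,1.65,85,1;echo;  python3 plan.py 445,-9,28,1.65,30 445,-9,220,1.65,30,5 518,-352,220,1.65,30 518,-352,220,1.65,30,1 518,-352,70,1.65,30,4
```

```text
[[0.0, 0.0, 0.0, 0.053, -0.006, 0.0, 0.085], [0.0, 0.0, 0.0, 0.106, -0.011, 0.0, 0.085], [0.0, 0.0, 0.0, 0.158, -0.017, 0.0, 0.085], [0.0, 0.0, 0.0, 0.211, -0.023, 0.0, 0.085], [0.0, 0.0, 0.0, 0.264, -0.029, 0.0, 0.085], [0.0, 0.0, 0.0, 0.317, -0.034, 0.0, 0.085], [0.0, 0.0, 0.0, 0.37, -0.04, 0.0, 0.085], [0.0, 0.0, 0.0, 0.423, -0.046, 0.0, 0.085]] -> 444.7 -8.6 180.0 1.650
[[0.0, 0.0, 0.0, 0.0, 0.0, 0.0, 0.085]] -> 444.7 -8.6 180.0 1.650

[[0.0, 0.0, 0.0, 0.0, 0.0, -0.038, 0.03], [0.0, 0.0, 0.0, 0.0, 0.0, -0.077, 0.03], [0.0, 0.0, 0.0, 0.0, 0.0, -0.115, 0.03], [0.0, 0.0, 0.0, 0.0, 0.0, -0.154, 0.03], [0.0, 0.0, 0.0, 0.0, 0.0, -0.192, 0.03], [0.0, 0.0, 0.0, -0.05, 0.007, -0.192, 0.03], [0.0, 0.0, 0.0, -0.099, 0.013, -0.192, 0.03], [0.0, 0.0, 0.0, -0.149, 0.02, -0.192, 0.03]] -> 476.7 -156.0 220.0 1.650
[[0.0, 0.0, 0.0, -0.05, 0.006, 0.0, 0.03], [0.0, 0.0, 0.0, -0.099, 0.013, 0.0, 0.03], [0.0, 0.0, 0.0, -0.149, 0.019, 0.0, 0.03], [0.0, 0.0, 0.0, -0.199, 0.026, 0.0, 0.03], [0.0, 0.0, 0.0, -0.199, 0.026, 0.0, 0.03], [0.0, 0.0, 0.0, -0.199, 0.026, 0.038, 0.03], [0.0, 0.0, 0.0, -0.199, 0.026, 0.075, 0.03], [0.0, 0.0, 0.0, -0.199, 0.026, 0.112, 0.03]] -> 518.4 -352.3 108.0 1.650
[[0.0, 0.0, 0.0, 0.0, 0.0, 0.038, 0.03]] -> 518.4 -352.3 70.0 1.650
```

>>> {"method": "move_arm", "body": {
  "motion": [
    [0,0,0,0.053,-0.006,0,0.085],
    [0,0,0,0.106,-0.011,0,0.085],
    [0,0,0,0.158,-0.017,0,0.085],
    [0,0,0,0.211,-0.023,0,0.085],
    [0,0,0,0.264,-0.029,0,0.085],
    [0,0,0,0.317,-0.034,0,0.085],
    [0,0,0,0.37,-0.04,0,0.085],
    [0,0,0,0.423,-0.046,0,0.085]
  ]
}}

```text
clock: 21.42
eef_pos: [444.2, -6.8, 180.5]
tcp_rot: [3.141, -0.0, 1.648]
contact_force: [-0.1, 0.9, 1.2]
opening: 0.992
grasp_force: 0.0
```

>>> {"method": "move_arm", "body": {
  "motion": [
    [0,0,0,0,0,0,0.085],
    [0,0,0,0,0,0.04,0.085],
    [0,0,0,0,0,0.08,0.085],
    [0,0,0,0,0,0.12,0.085],
    [0,0,0,0,0,0.142,0.085],
    [0,0,0,0,0,0.152,0.085],
    [0,0,0,0,0,0.152,0.085],
    [0,0,0,0,0,0.152,0.085]
  ]
}}

```text
clock: 22.42
eef_pos: [445.3, -8.5, 29.1]
tcp_rot: [3.14, 0.0, 1.649]
contact_force: [0.8, -0.1, -0.4]
opening: 0.993
grasp_force: 0.0
```

>>> {"method": "move_arm", "body": {
  "motion": [
    [0,0,0,0,0,0,0.03],
    [0,0,0,0,0,0,0.03],
    [0,0,0,0,0,0,0.03],
    [0,0,0,0,0,0,0.03],
    [0,0,0,0,0,0,0.03],
    [0,0,0,0,0,0,0.03]
  ],
  "grip_force": 30
}}

```text
clock: 23.18
eef_pos: [444.9, -8.3, 28.9]
tcp_rot: [3.141, 0.0, 1.649]
contact_force: [-0.8, 0.3, 8.8]
opening: 0.573
grasp_force: 29.8
```

Run:
```python
from h import *
p,d=grab_frame("scene"); cv2.imwrite("pics/s5.png",cv2.resize(p[100:280,60:340,::-1],None,fx=2.6,fy=2.6))
```

```text
(no output)
```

View pics/s5.png

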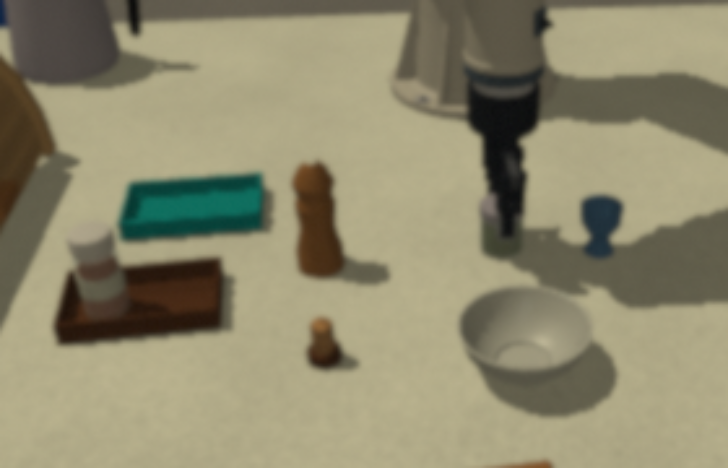

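>>> {"method": "move_arm", "body": {
  "motion": [
    [0,0,0,0,0,-0.025,0.03],
    [0,0,0,0,0,-0.07,0.03],
    [0,0,0,0,0,-0.115,0.03],
    [0,0,0,0,0,-0.16,0.03],
    [0,0,0,0,0,-0.192,0.03],
    [0,0,0,-0.04,0.005,-0.192,0.03],
    [0,0,0,-0.09,0.012,-0.192,0.03],
    [0,0,0,-0.149,0.02,-0.192,0.03]
  ]
}}

```text
clock: 24.22
eef_pos: [476.2, -156.3, 220.7]
tcp_rot: [3.141, 0.0, 1.65]
contact_force: [0.7, -0.3, 0.5]
opening: 0.573
grasp_force: 32.1
```

>>> {"method": "move_arm", "body": {
  "motion": [
    [0,0,0,-0.05,0.006,0,0.03],
    [0,0,0,-0.11,0.014,0,0.03],
    [0,0,0,-0.165,0.021,0,0.03],
    [0,0,0,-0.199,0.026,0,0.03],
    [0,0,0,-0.199,0.026,0,0.03],
    [0,0,0,-0.199,0.026,0.04,0.03],
    [0,0,0,-0.199,0.026,0.09,0.03],
    [0,0,0,-0.199,0.026,0.135,0.03]
  ]
}}

```text
clock: 25.22
eef_pos: [517.0, -350.2, 84.0]
tcp_rot: [-3.141, -0.001, 1.649]
contact_force: [0.5, -0.4, -1.1]
opening: 0.574
grasp_force: 32.1
```

>>> {"method": "move_arm", "body": {
  "motion": [
    [0,0,0,0,0,0.015,0.03],
    [0,0,0,0,0,0.03,0.03],
    [0,0,0,0,0,0.042,0.03],
    [0,0,0,0,0,0.047,0.03],
    [0,0,0,0,0,0.05,0.03],
    [0,0,0,0,0,0.05,0.03],
    [0,0,0,0,0,0.05,0.03]
  ]
}}

```text
clock: 26.1
eef_pos: [517.7, -351.8, 35.7]
tcp_rot: [3.141, 0.0, 1.649]
contact_force: [-0.4, 0.4, -0.5]
opening: 0.573
grasp_force: 32.0
```

>>> {"method": "move_arm", "body": {
  "motion": [
    [0,0,0,0,0,0.001,0.03],
    [0,0,0,0,0,0.002,0.03],
    [0,0,0,0,0,0.002,0.03],
    [0,0,0,0,0,0.002,0.03]
  ]
}}

```text
clock: 26.6
eef_pos: [517.7, -351.8, 34.0]
tcp_rot: [3.141, 0.0, 1.649]
contact_force: [-0.8, 1.4, 5.6]
opening: 0.578
grasp_force: 32.8
```

>>> {"method": "move_arm", "body": {
  "motion": [
    [0,0,0,0,0,0,0.054],
    [0,0,0,0,0,0,0.062],
    [0,0,0,0,0,0,0.072],
    [0,0,0,0,0,0,0.072],
    [0,0,0,0,0,-0.04,0.072],
    [0,0,0,0,0,-0.09,0.072],
    [0,0,0,0,0,-0.14,0.06]
  ]
}}

```text
clock: 27.48
eef_pos: [517.3, -351.5, 174.5]
tcp_rot: [-3.141, -0.0, 1.649]
contact_force: [0.1, -1.0, -0.2]
opening: 0.699
grasp_force: 0.0
```

```bash
python3 plan.py 518.4,-352.3,173,1.65,50 621,-201,120,1.65,50 621,-201,17,1.65,50,3 621,-201,17,1.65,50,2;echo;  python3 plan.py 621,-201,17,1.65,0 621,-201,120,1.65,0,3 648,-9.5,120,1.65,0 648,-9.5,120,1.65,0,1
python3 - <<'E'
from h import *
p,d=grab_frame("top"); cv2.imwrite("pics/t6.png",cv2.resize(p[90:290,60:460,::-1],None,fx=2,fy=2))
W=cloud("top",d);Q=W[np.hypot(W[...,0]-648,W[...,1]+9)<64]
r=np.hypot(Q[:,0]-648,Q[:,1]+9)
for a in range(0,64,8): print(a,np.round(np.median(Q[(r>=a)&(r<a+8),2]),1))
E
```

```text
[[0.0, 0.0, 0.0, 0.036, 0.029, 0.013, 0.05], [0.0, 0.0, 0.0, 0.071, 0.057, 0.026, 0.05], [0.0, 0.0, 0.0, 0.107, 0.086, 0.04, 0.05], [0.0, 0.0, 0.0, 0.143, 0.114, 0.053, 0.05], [0.0, 0.0, 0.0, 0.143, 0.114, 0.087, 0.05], [0.0, 0.0, 0.0, 0.143, 0.114, 0.122, 0.05], [0.0, 0.0, 0.0, 0.143, 0.114, 0.156, 0.05], [0.0, 0.0, 0.0, 0.143, 0.114, 0.156, 0.05]] -> 620.7 -200.7 17.0 1.650
[[0.0, 0.0, 0.0, 0.0, 0.0, 0.0, 0.05]] -> 620.7 -200.7 17.0 1.650

[[0.0, 0.0, 0.0, 0.0, 0.0, -0.034, 0.0], [0.0, 0.0, 0.0, 0.0, 0.0, -0.069, 0.0], [0.0, 0.0, 0.0, 0.0, 0.0, -0.103, 0.0], [0.0, 0.0, 0.0, 0.047, 0.011, -0.103, 0.0], [0.0, 0.0, 0.0, 0.094, 0.021, -0.103, 0.0], [0.0, 0.0, 0.0, 0.142, 0.032, -0.103, 0.0], [0.0, 0.0, 0.0, 0.189, 0.042, -0.103, 0.0], [0.0, 0.0, 0.0, 0.189, 0.042, -0.103, 0.0]] -> 647.9 -9.3 120.0 1.650
0 4.8
8 5.2
16 5.2
24 8.7
32 12.9
40 19.8
48 28.6
56 45.0
```

View pics/t6.png

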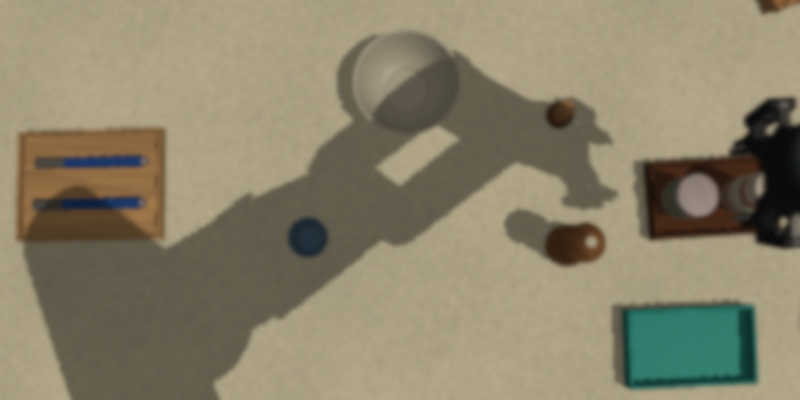

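>>> {"method": "move_arm", "body": {
  "motion": [
    [0,0,0,0.036,0.029,0.013,0.05],
    [0,0,0,0.071,0.057,0.026,0.05],
    [0,0,0,0.107,0.086,0.04,0.05],
    [0,0,0,0.143,0.114,0.053,0.05],
    [0,0,0,0.143,0.114,0.053,0.05],
    [0,0,0,0.143,0.114,0.09,0.05],
    [0,0,0,0.143,0.114,0.12,0.05],
    [0,0,0,0.143,0.114,0.14,0.05]
  ]
}}

```text
clock: 28.52
eef_pos: [619.1, -200.9, 32.0]
tcp_rot: [-3.14, -0.0, 1.648]
contact_force: [-0.4, -0.6, -0.3]
opening: 0.59
grasp_force: 0.0
```

>>> {"method": "move_arm", "body": {
  "motion": [
    [0,0,0,0,0,0.01,0.05],
    [0,0,0,0,0,0.016,0.05],
    [0,0,0,0,0,0.016,0.05],
    [0,0,0,0,0,0.016,0],
    [0,0,0,0,0,0.016,0],
    [0,0,0,0,0,0.016,0],
    [0,0,0,0,0,0.016,0],
    [0,0,0,0,0,0.016,0]
  ],
  "grip_force": 25
}}

```text
clock: 29.52
eef_pos: [620.6, -200.3, 18.1]
tcp_rot: [3.14, 0.0, 1.649]
contact_force: [-0.7, 1.0, 5.5]
opening: 0.245
grasp_force: 24.7
```

>>> {"method": "move_arm", "body": {
  "motion": [
    [0,0,0,0,0,-0.02,0],
    [0,0,0,0,0,-0.06,0],
    [0,0,0,0,0,-0.103,0],
    [0,0,0,0.04,0.009,-0.103,0],
    [0,0,0,0.09,0.02,-0.103,0],
    [0,0,0,0.145,0.032,-0.103,0],
    [0,0,0,0.189,0.042,-0.103,0],
    [0,0,0,0.189,0.042,-0.103,0]
  ]
}}

```text
clock: 30.52
eef_pos: [647.6, -5.5, 121.5]
tcp_rot: [3.14, -0.0, 1.652]
contact_force: [-0.6, -0.5, -0.7]
opening: 0.246
grasp_force: 24.6
```

Run:
```python
from h import *
p,d=grab_frame("scene"); cv2.imwrite("pics/s7.png",cv2.resize(p[80:280,60:340,::-1],None,fx=2.6,fy=2.6))
```

```text
(no output)
```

View pics/s7.png

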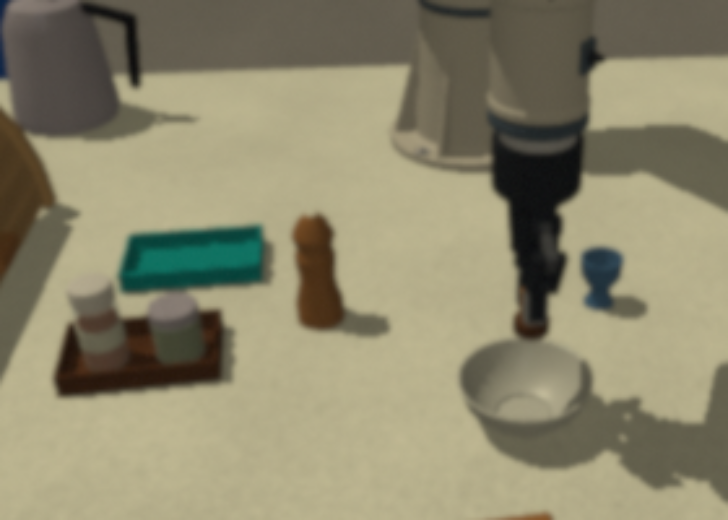

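Both jars stand in the dark tray (97,325 and 178,328), and the stopper is held above the bowl (530,325).

>>> {"method": "move_arm", "body": {
  "motion": [
    [0,0,0,0,0,0,0],
    [0,0,0,0,0,0.04,0],
    [0,0,0,0,0,0.075,0],
    [0,0,0,0,0,0.09,0],
    [0,0,0,0,0,0.096,0],
    [0,0,0,0,0,0.096,0],
    [0,0,0,0,0,0.096,0]
  ]
}}

```text
clock: 31.45
eef_pos: [648.1, -8.6, 25.5]
tcp_rot: [3.14, 0.0, 1.649]
contact_force: [0.3, 0.3, -0.5]
opening: 0.25
grasp_force: 24.6
```

>>> {"method": "move_arm", "body": {
  "motion": [
    [0,0,0,0,0,0,0.026],
    [0,0,0,0,0,0,0.036],
    [0,0,0,0,0,0,0.036],
    [0,0,0,0,0,-0.03,0.036],
    [0,0,0,0,0,-0.08,0.036],
    [0,0,0,0,0,-0.13,0.036],
    [0,0,0,-0.06,0,-0.17,0.036],
    [0,0,0,-0.11,0,-0.17,0.036]
  ]
}}

```text
clock: 32.45
eef_pos: [657.6, -118.8, 198.1]
tcp_rot: [3.136, 0.001, 1.651]
contact_force: [1.9, 0.5, 0.2]
opening: 0.42
grasp_force: 0.0
```

Run:
```python
from h import *
p,d=grab_frame("scene"); cv2.imwrite("pics/s8.png",cv2.resize(p[80:300,60:460,::-1],None,fx=2,fy=2))
```

```text
(no output)
```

View pics/s8.png

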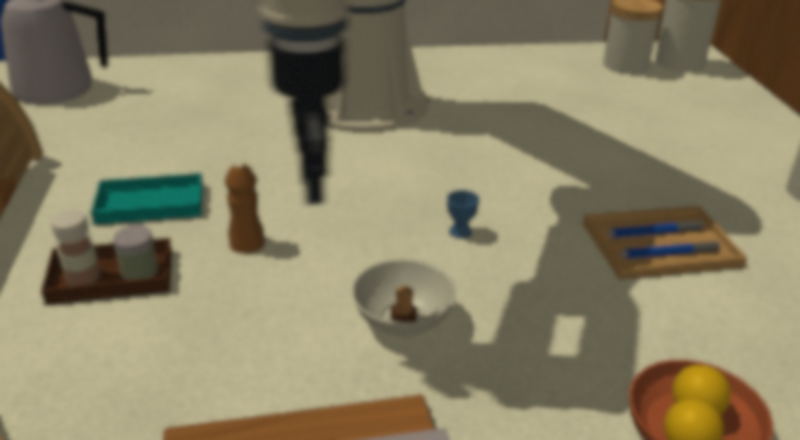

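The stopper stands in the bowl (403,303), the pens and jars are in their trays, and the mill and egg cup still stand. I'll let the arm settle, then hand in.

>>> {"method": "move_arm", "body": {
  "motion": [
    [0,0,0,0,0,0,0.036],
    [0,0,0,0,0,0,0.036],
    [0,0,0,0,0,0,0.036]
  ]
}}

```text
clock: 32.88
eef_pos: [655.5, -116.9, 193.8]
tcp_rot: [-3.141, -0.0, 1.65]
contact_force: [0.1, -0.3, 0.0]
opening: 0.426
grasp_force: 0.0
```

```bash
python3 -c "
from rig import order
print(order.sign_off())"
```

```text
the job is handed in; nothing more can be done
None
```

The job is done and handed in at about 33 s: both pens lie flat in the pale tray, both jars stand in the dark tray, the stopper is in the bowl, and the mill and egg cup were not moved.

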